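Snap a hat-peg knob onto its wall plate

ROBOT

A 6-joint arm with a two-finger parallel gripper is mounted at the origin on the work surface. World frame = base frame: x ahead of the robot, y to its left, z up, the work surface at z = 0. Lengths are in m, angles in rad, forces in N, time in s.
With the tool pointing down it reaches from about 0.375 to 0.75 m from the base axis. Payload 9 kg.
Tool frame: the origin (TCP) lies on the front face of the gripper's body, between the roots of the fingers; the fingertips stand 73 mm ahead of it and the grasp point (between the pads) lies 54 mm ahead of it (ctrl.grip_point_offset is the z of the grasp point in the tool frame, in m); z points along the fingers, y is the line along which they close (so a half turn about z gives the same grasp; the last joint's range is limited). The gripper opens to 85 mm and grips with 20 to 120 N. Pads are 22 mm wide; open, the fingers measure 114 mm over their backs; the gripper's body (76 mm by 85 mm) begins 54 mm behind the grasp point. The pads swing forward as they close: fully open they stand 13 mm farther back than shut.
Start: joints at [0.987, 0.104, 0.097, 1.564, 0, 1.353], TCP at [0.215, 0.56, 0.304] pointing down, gripper open.
Joint ranges: [-2.99, 2.99], [-0.84, 1.86], [-1.1, 1.16], [-1.84, 2.11], [-1.51, 1.56], [-3.14, 3.14]. Speed limits (rad/s): [2.22, 2.22, 2.57, 3.14, 3.14, 3.14].

INTERFACE

Orientations are given as a rotation vector (axis times angle).
In Python, from cell import ctrl, snapshot, camera_params gives the robot as it stands.
- The arm moves only by the tool carry_out, never from a script. Its argument "rows" is a list of rows, each a list of 6 numbers: the shift along the tool's x, y, z each as a share of 0.25 m, from -1 to 1, then the turn, a rotation vector about the tool's x, y, z each as a share of 90 degrees, from -1 to 1. A call has 1 to 12 rows; each row is the pose to reach, as a shift and turn from the pose commanded when the call began, along the tool's axes at that moment; what a row does not reach only later rows make up. A row lasts 1/12 s, in which the tool goes at most 41.7 mm and 7.16 degrees, less where a joint would pass 70% of its speed; a pose out of reach is approached as far as the arm can. A call with a number of a shift or a turn outside -1 to 1 is refused whole. A call with a gripper value outside its range is refused whole. "jaw" is the gripper's target within -1 to 1 (fully open at 1, half-way at 0, shut at -1), set as the call begins (left out, the last holds). The fingers move at their own pace and stop on an object; "force" is the grip in N (left out, the last holds). Time passes only in rows, so rows that repeat a pose let the fingers close. It gives the time, the measured TCP pose, the force, the opening and the grip force at its end, in the units of the state.
- ctrl.state(): the state, without advancing time (a new reading comes with each control period).
- snapshot(name): name is "side" or "top" or "wrist"; returns (picture, depth): 480x640x3 uint8, red, green, blue; 480x640 float32, m along the optical axis (not along the pixel's ray), 0 where there is no reading.
- camera_params(name): a dict with "mtx" (3x3 intrinsics, pixels), "pose" (4x4, takes a point from camera to world coordinates). Camera axes: x right, y down, z forward; pixel columns grow to the right and rows downward; lengths in m; the calibration is good to about 2 mm. A picture is of the moment at which its call begins: read the wrist's pose just before it. camera_params takes no time and is no camera call; for the wrist camera it gives the pose at the moment of the call.
- ctrl.finish_job(): hands the job in; it is judged then, once.
The state is a dict: "t": time; "q": joint angles; "joint_velocities": joint speeds; "effort": joint torques, N m; "ee_pos": TCP position; "eef_rot": TCP orientation; "force": force on the tool from outside, world axes, zero at the start; "ft_torque": the same for the moment, N m; "opening": finger opening in m; "grasp_force": force on a finger pad.
Only numpy, scipy, OpenCV 4.12 (cv2) and the standard library are available. Lean on these libraries where they do the work, as an engineer would, in place of code of your own. Each camera call takes 0.05 s, during which the arm holds its last target. There are 200 camera calls.

TASK

Put the round steel wall plate flat into the large pocket of the plywood jig with its ball stud pointing up, then push the hollow wooden knob, open rim down, straight onto the stud: it clicks, the push gets easier, and you keep going until the knob's rim sits fully home on the plate and the plate on the pocket floor. Finish while still holding the knob down firmly, with a push of about 10 N (do not let go or lift off), and leave the bowl, jar and wood block where they are.

Things in the scene. Friction and masses are not known exactly. Their poses are not given: they have to be found in the camera images.
- jig: Fixed plywood jig block, 100 x 170 x 20 mm high, on the table; origin at the centre of its underside, z up, its y along the 170 mm side. Its top has two round pockets, both 6 mm deep and lined with grey felt: the large one (57 mm across) is 35 mm from the centre towards +y, the small one (39 mm across, not used) 48 mm towards -y.
- pocket (a point): Centre of the floor of the jig's large pocket, 14 mm above the table (6 mm below the jig's top); z up.
- plate: Loose steel wall plate, about 180 g: a flat disc 54 mm across and 8 mm thick with a ball stud in the middle of one face, 29 mm high overall. Origin at the centre of the disc's flat underside, z out along the stud. It starts stud up on the table. Home in the pocket, its disc stands 2 mm proud of the jig.
- plate_mid (a point): Middle of the wall plate, on its axis, 14.5 mm above the disc's underside; z out along the stud. The stud is a steel ball 18 mm across, its centre 20 mm above the disc's underside, on a neck 11 mm across. The ball can be gripped; the plate hangs upright from it.
- knob: Loose hollow wooden knob, 44 mm across, 36 mm high, about 140 g; flat closed top, open below (cavity 36 mm across, 29 mm deep) with four sprung steel rollers just inside the mouth. Origin at the centre of its open rim, z towards the closed top. It starts rim down on the table. Home in the jig, its rim is 22 mm and its top 58 mm above the table.
- knob_mid (a point): Middle of the knob, on its axis, 18 mm above its rim; z towards the closed top; when home, 11.5 mm above plate_mid. The rollers meet the ball with the rim 13 mm above home; the resistance climbs to 8 to 15 N, then drops with some 8 mm left and turns to a pull (it may lift the plate a little; pushing on sets it back) until the rim rests on the disc.
- bowl: Bystander: loose cork-coloured bowl, 110 mm across and 50 mm high; origin at the centre of its underside.
- jar: Bystander: loose amber glass jar, 54 mm across and 75 mm high; origin at the centre of its underside.
- block: Bystander: loose wooden block, 50 x 70 x 40 mm; origin at the centre of its underside.
Mind the look-alikes: they are no part of the job. Of the things that look like the knob, take the one that is farthest to the robot's right at the start. Several things look just like the plate: the one meant starts farthest from the robot's base.

How it is judged:
By the outcome, as a careful person would: the job done as asked, in the order asked, and still so for the second after the job is handed in, while the arm keeps its last pose, push and grip.
It also fails if it takes over 58 s, if anything falls off the work surface, if the arm or the gripper's body presses on something with over 40 N, if the wrist force passes 120 N, or if a joint passes its speed limit or range.

## Working session

There is one attempt and no reset: what is moved stays moved. The work goes in short steps, Python scripts to look and compute and a tool call to move; the robot and the scene stay as the last step left them, time stands still between calls to the robot, and variables do not carry over. Pictures are saved under pics/ and viewed, at most 10 in all, crops included, and the job is handed in when it is done.

Besides the shell and the picture viewer there is one more tool, called after "Call:" as name(argument=value, ...), one argument or row to a line, values as JSON. carry_out: Moves the arm, as the interface text tells. Shift numbers are shares of 0.25 m and turn numbers shares of 90 degrees, none past 1 either way. Its arguments: {"type":"object","properties":{"rows":{"type":"array","items":{"type":"array","items":{"type":"number","minimum":-1,"maximum":1}}},"jaw":{"type":"number"},"force":{"type":"number"}},"required":["rows"]}

```bash
ls; mkdir -p pics; python3 - <<'E'
from cell import ctrl, snapshot, camera_params
import cv2,numpy as np
print(ctrl.state(), ctrl.grip_point_offset)
for n in ("top","side"):
    p,d=snapshot(n); cv2.imwrite(f"pics/{n}0.png",p[:,:,::-1]); np.savez(f"pics/{n}0.npz",p=p,d=d)
    c=camera_params(n); print(n,np.round(c["mtx"],1).tolist(),np.round(c["pose"],3).tolist())
E
```

```text
pics
{'t': 0.0, 'q': array([ 9.87310534e-01,  1.04698023e-01,  9.64552889e-02,  1.56390826e+00,
       -4.00189492e-05,  1.35309247e+00]), 'joint_velocities': array([ 0.00127041, -0.0011308 ,  0.00174266, -0.00070537, -0.00068184,
        0.00197374]), 'effort': array([-3.54974090e-04, -5.56933129e+01,  5.03646898e+01,  1.72353600e-02,
       -2.60018451e-04,  7.17955231e-06]), 'ee_pos': array([0.21447016, 0.56009421, 0.30311532]), 'eef_rot': array([-5.71281614e-01, -3.08871338e+00,  1.98363728e-03]), 'force': array([-0.08155682, -0.01621686, -0.02196898]), 'ft_torque': array([-0.01736818,  0.02806975,  0.07641359]), 'grasp_force': 0.0, 'opening': 0.08488655110724219} 0.0539
top [[467.4, 0.0, 317.8], [0.0, 467.4, 235.3], [0.0, 0.0, 1.0]] [[0.025, -0.99, 0.136, 0.41], [-0.999, -0.029, -0.03, 0.028], [0.034, -0.135, -0.99, 1.04], [0.0, 0.0, 0.0, 1.0]]
side [[481.3, 0.0, 319.7], [0.0, 481.3, 237.8], [0.0, 0.0, 1.0]] [[0.966, -0.121, 0.23, 0.375], [-0.259, -0.531, 0.807, -0.667], [0.024, -0.839, -0.544, 0.528], [0.0, 0.0, 0.0, 1.0]]
```

View pics/top0.png

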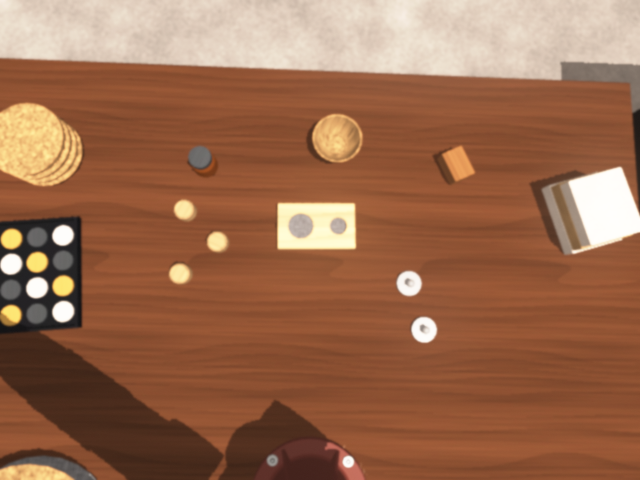

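View pics/side0.png

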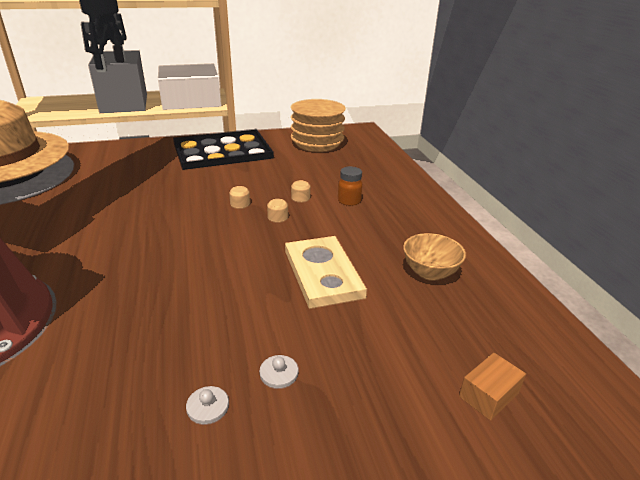

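The top view shows three knobs at (184,210), (217,241) and (179,273), plates at (409,283) and (424,329), and the jig at (316,226) with its large pocket at (301,226). The bowl, jar and block are in the back row. I'll compute positions next.

```bash
cat > h.py <<'E'
import numpy as np, cv2
from cell import ctrl, snapshot, camera_params
from scipy.spatial.transform import Rotation as R
def ray(c,uv,z):
    P=c["pose"]; d=P[:3,:3]@np.linalg.inv(c["mtx"])@np.array([uv[0],uv[1],1.]); o=P[:3,3]
    return o+d*(z-o[2])/d[2]
def blobs(mask,lo,hi):
    k,_,s,ce=cv2.connectedComponentsWithStats(mask.astype(np.uint8))
    return [(ce[i],s[i]) for i in range(1,k) if lo<s[i][4]<hi]
def togo(target_xyz,yaw_y=None):
    """tool-frame shift (shares) from measured pose to TCP target"""
    s=ctrl.state(); return R.from_rotvec(s["eef_rot"]).inv().apply(np.array(target_xyz)-s["ee_pos"])/0.25
E
python3 - <<'E'
from h import *
D=np.load("pics/top0.npz"); p=D["p"]; d=D["d"]; c=camera_params("top")
hsv=cv2.cvtColor(p,cv2.COLOR_RGB2HSV)
for nm,m,z,lo,hi in (("knob/jig",(hsv[...,2]>190)&(hsv[...,1]>50)&(hsv[...,1]<150),.036,150,6000),("plate",(hsv[...,1]<40)&(hsv[...,2]>140),.008,200,900),("felt",(hsv[...,1]<60)&(hsv[...,2]<150)&(hsv[...,2]>80),.014,100,900)):
    for ce,s in blobs(m,lo,hi):
        if ce[1]<120 or ce[0]<110: continue
        zz=.02 if s[4]>1500 else z
        w=ray(c,ce,zz); print(nm,ce.round(1),s.tolist(),w.round(4),np.hypot(*w[:2]).round(3),"depth",d[int(ce[1]),int(ce[0])])
m=((hsv[...,2]>190)&(hsv[...,1]>50)&(hsv[...,1]<150)).astype(np.uint8); m[:, :250]=0;m[:,380:]=0;m[:190]=0;m[270:]=0
cs=max(cv2.findContours(m,0,2)[0],key=cv2.contourArea)
b=cv2.boxPoints(cv2.minAreaRect(cs)); print("jig corners",[ray(c,x,.02)[:2].round(4).tolist() for x in b])
print(hsv[330,415],hsv[241,217],hsv[226,301],hsv[226,265])
E
```

```text
knob/jig [334.6 137.1] [313, 114, 50, 48, 1600] [ 0.777  -0.0363  0.02  ] 0.778 depth 1.0790333
knob/jig [183.8 209.2] [174, 199, 21, 21, 333] [0.5968 0.2884 0.036 ] 0.663 depth 1.0134201
knob/jig [316.3 223. ] [277, 202, 80, 48, 1995] [5.781e-01 4.000e-04 2.000e-02] 0.578 depth 1.0354481
knob/jig [216.8 241.4] [207, 232, 21, 20, 328] [0.5288 0.2138 0.036 ] 0.57 depth 1.0069692
knob/jig [179.2 273.5] [169, 264, 21, 20, 338] [0.4579 0.2893 0.036 ] 0.542 depth 0.993429
knob/jig [350.5 469. ] [340, 451, 23, 29, 256] [ 0.0704 -0.0818  0.036 ] 0.108 depth 0.97533345
plate [300.3 225.5] [290, 215, 22, 22, 388] [0.5732 0.0356 0.008 ] 0.574 depth 1.0385289
plate [408.5 283. ] [397, 272, 24, 23, 451] [ 0.4517 -0.2075  0.008 ] 0.497 depth 1.0188266
plate [423.5 329.2] [412, 317, 24, 25, 482] [ 0.352  -0.2404  0.008 ] 0.426 depth 1.0033717
felt [199.5 157.1] [189, 147, 22, 22, 382] [0.721  0.2667 0.014 ] 0.769 depth 0.9904133
jig corners [[0.6225, 0.0888], [0.6282, -0.0871], [0.5227, -0.0886], [0.5177, 0.0849]]
[ 20   3 253] [ 23  85 253] [ 11  27 189] [ 10 162 145]
```

Call:
carry_out(
  rows=[
    [-0.15,-0.07,0,0,0,0],
    [-0.3,-0.14,0,0,0,0],
    [-0.45,-0.2,0,0,0,0],
    [-0.6,-0.27,0,0,0,0],
    [-0.74,-0.33,0,0,0,0],
    [-0.88,-0.4,0,0,0,0],
    [-0.98,-0.44,0,0,0,0],
    [-0.98,-0.44,0,0,0,0],
  ],
)

```text
t: 0.77
ee_pos: [0.4072, 0.3666, 0.3033]
eef_rot: [0.578, 3.087, -0.002]
force: [-0.2, 0.1, 0.1]
opening: 0.0852
grasp_force: 0.0
```

Call:
carry_out(
  rows=[
    [-0.1,-0.1,0,0,0,0],
    [-0.2,-0.21,0,0,0,0],
    [-0.3,-0.32,0,0,0,0],
    [-0.4,-0.42,0,0,0,0],
    [-0.5,-0.53,0,0,0,0],
    [-0.6,-0.63,0,0,0,0],
    [-0.65,-0.69,0,0,0,0],
    [-0.65,-0.69,0,0,0,0],
  ],
)

```text
t: 1.43
ee_pos: [0.4951, 0.1478, 0.3034]
eef_rot: [-0.577, -3.088, 0.001]
force: [0.4, 0.6, -0.1]
opening: 0.0851
grasp_force: 0.0
```

```bash
python3 - <<'E'
from h import *
s=ctrl.state(); Rt=R.from_rotvec(s["eef_rot"]).as_matrix(); c=camera_params("wrist")
print(s["t"],s["ee_pos"],Rt.round(4).tolist()); P=c["pose"]
print("cam in tool",(Rt.T@(P[:3,3]-s["ee_pos"])).round(4),(Rt.T@P[:3,:3]).round(3).tolist(),c["mtx"].round(1).tolist())
p,d=snapshot("wrist"); cv2.imwrite("pics/w1.png",p[:,:,::-1]); np.savez("pics/w1.npz",p=p,d=d,pose=P)
E
```

```text
1.4333 [0.49506528 0.14775521 0.3033803 ] [[-0.9325, 0.3612, -0.0005], [0.3612, 0.9325, -0.0007], [0.0002, -0.0008, -1.0]]
cam in tool [ 0.0741  0.0007 -0.0693] [[-0.0, -0.958, -0.288], [1.0, 0.0, -0.001], [0.001, -0.288, 0.958]] [[368.0, 0.0, 321.9], [0.0, 368.0, 239.8], [0.0, 0.0, 1.0]]
```

View pics/w1.png

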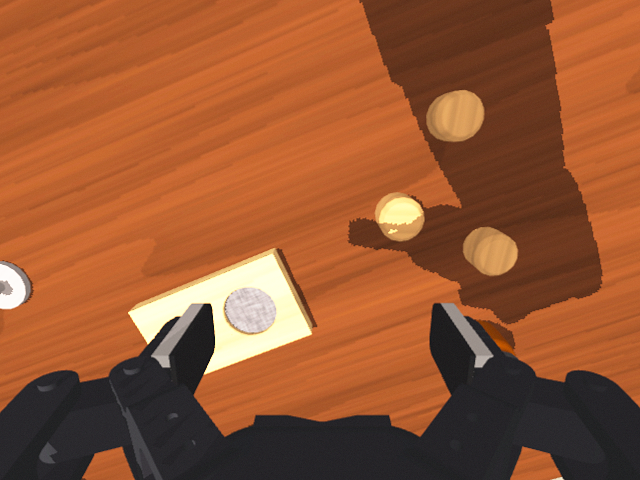

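The wrist view shows the large pocket at about (250,310) and the chosen knob at (400,217). The other knobs are at (455,116) and (491,251), and a plate is at the left edge at (8,287).

```bash
python3 - <<'E'
from h import *
D=np.load("pics/w1.npz"); p=D["p"]; c=dict(camera_params("wrist"),pose=D["pose"])
hsv=cv2.cvtColor(p,cv2.COLOR_RGB2HSV).astype(int)
print(hsv[310,250],hsv[217,400],hsv[330,290],hsv[180,300])
m=(hsv[...,1]<60)&(hsv[...,2]>90); m[:270]=0;m[350:]=0;m[:,:222]=0;m[:,280:]=0
pts=np.argwhere(m)[:,::-1]
cs=max(cv2.findContours(m.astype(np.uint8),0,2)[0],key=cv2.contourArea)
e=cv2.fitEllipse(cv2.convexHull(cs)); print("pocket ell",e,ray(c,e[0],.014),ray(c,e[0],.02))
gray=cv2.cvtColor(p,cv2.COLOR_RGB2GRAY)
# knob: raise contrast by blob of wood colour (lower saturation than table)
m=(hsv[...,1]<165)&(hsv[...,2]>120)
m[:180]=0;m[260:]=0;m[:,:365]=0;m[:,435:]=0
cs=max(cv2.findContours(m.astype(np.uint8),0,2)[0],key=cv2.contourArea)
print("knob bb",cv2.boundingRect(cs),cv2.contourArea(cs)); e=cv2.fitEllipse(cs); print(e,ray(c,e[0],.02))
cv2.imwrite("pics/k.png",cv2.resize(p[170:360,190:440,::-1],None,fx=3,fy=3,interpolation=2))
E
```

```text
[  2  17 227] [ 28  81 255] [ 29  44 255] [ 11 190 193]
pocket ell ((253.2438201904297, 294.9839782714844), (68.85485076904297, 73.22570037841797), 1.0398608446121216) [0.55735171 0.04542208 0.014     ] [0.55515856 0.04759413 0.02      ]
knob bb (375, 192, 50, 50) 1788.0
((399.1575622558594, 216.49159240722656), (45.64033508300781, 50.068145751953125), 134.09683227539062) [0.52991166 0.21590238 0.02      ]
```

View pics/k.png

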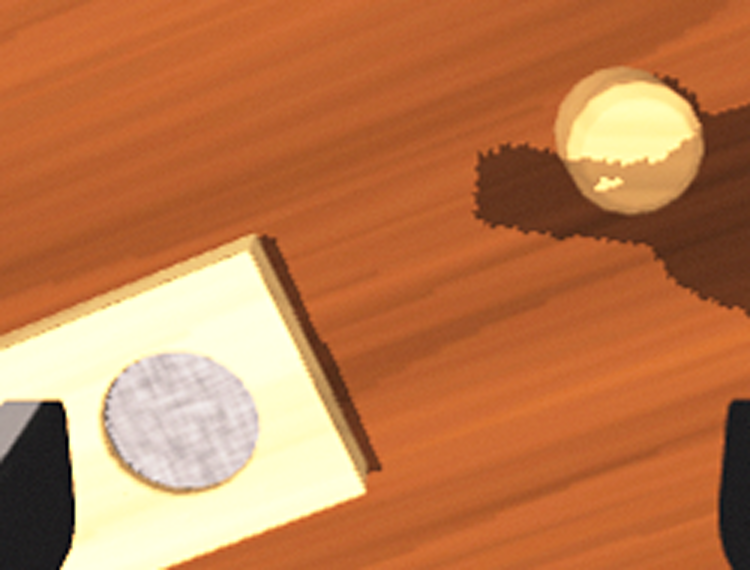

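The crop confirms the pocket rim centre at about pixel (250.5,310.5); my mask let the jig in, so I'll refit. Next I go above the plate.

Call:
carry_out(
  rows=[
    [-0.03,-0.12,0,0,0,0],
    [-0.06,-0.26,0,0,0,0],
    [-0.1,-0.41,0,0,0,0],
    [-0.13,-0.56,0,0,0,0],
    [-0.17,-0.71,0,0,0,0],
    [-0.21,-0.86,0,0,0,0],
    [-0.25,-1,0,0,0,0],
  ],
)

```text
t: 2.07
ee_pos: [0.4626, -0.1056, 0.3039]
eef_rot: [0.569, 3.089, 0.0]
force: [1.6, 0.3, 0.5]
opening: 0.0855
grasp_force: 0.0
```

Call:
carry_out(
  rows=[
    [-0.03,-0.1,0.1,0,0,0],
    [-0.06,-0.2,0.2,0,0,0],
    [-0.09,-0.3,0.3,0,0,0],
    [-0.1,-0.36,0.4,0,0,0],
    [-0.1,-0.39,0.4,0,0,0],
    [-0.1,-0.39,0.4,0,0,0],
  ],
)

```text
t: 2.57
ee_pos: [0.4508, -0.2047, 0.2031]
eef_rot: [-0.572, -3.087, -0.002]
force: [0.5, 0.8, 0.8]
opening: 0.0857
grasp_force: 0.0
```

```bash
python3 - <<'E'
from h import *
D=np.load("pics/w1.npz"); p=D["p"]; c=dict(camera_params("wrist"),pose=D["pose"])
hsv=cv2.cvtColor(p,cv2.COLOR_RGB2HSV).astype(int)
m=(hsv[...,1]<30)&(hsv[...,2]>90); m[:270]=0;m[350:]=0;m[:,:220]=0;m[:,285:]=0
cs=max(cv2.findContours(m.astype(np.uint8),0,2)[0],key=cv2.contourArea)
e=cv2.fitEllipse(cs); print("pocket ell",e,ray(c,e[0],.014),ray(c,e[0],.02))
s=ctrl.state();P=camera_params("wrist")["pose"];p,d=snapshot("wrist"); cv2.imwrite("pics/w2.png",p[:,:,::-1]); np.savez("pics/w2.npz",p=p,d=d,pose=P)
print(s["t"],s["ee_pos"])
E
```

```text
pocket ell ((250.22915649414062, 309.4650573730469), (42.91368103027344, 50.07197570800781), 106.38072204589844) [0.57178295 0.03535527 0.014     ] [0.5693484  0.03769571 0.02      ]
2.5667 [ 0.45078506 -0.20465958  0.20311184]
```

View pics/w2.png

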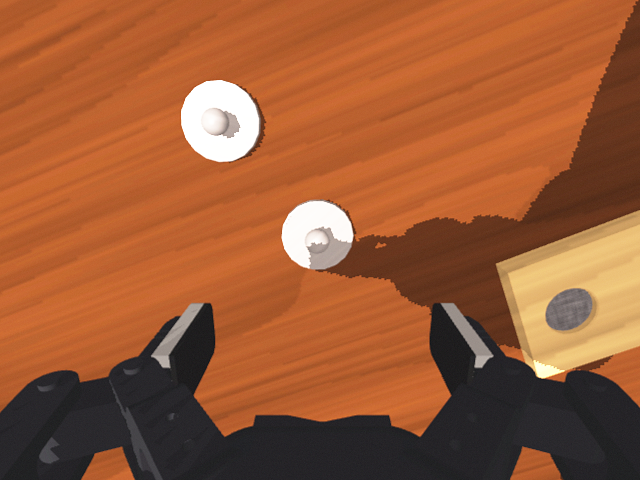

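The target plate is at (317,235) with its ball at about (317,238), and the decoy is at (220,121). I'll fit the target.

```bash
python3 - <<'E'
from h import *
D=np.load("pics/w2.npz"); p=D["p"]; c=dict(camera_params("wrist"),pose=D["pose"])
hsv=cv2.cvtColor(p,cv2.COLOR_RGB2HSV).astype(int)
m=(hsv[...,1]<80); m[:180]=0;m[290:]=0;m[:,:260]=0;m[:,370:]=0
cs=max(cv2.findContours(m.astype(np.uint8),0,2)[0],key=cv2.contourArea)
e=cv2.fitEllipse(cs); print("plate",e,ray(c,e[0],.007)); w=ray(c,e[0],.007)
print("togo to z .085",togo([w[0],w[1],.085]).round(3))
E
```

```text
plate ((317.0399169921875, 234.26394653320312), (69.00004577636719, 70.6269760131836), 85.4075698852539) [ 0.45044696 -0.20755584  0.007     ]
togo to z .085 [-0.    -0.014  0.479]
```

Call:
carry_out(
  rows=[
    [0,-0.01,0.12,0,0,0],
    [0,-0.01,0.24,0,0,0],
    [0,-0.01,0.35,0,0,0],
    [0,-0.01,0.43,0,0,0],
    [0,-0.01,0.47,0,0,0],
    [0,-0.01,0.47,0,0,0],
    [0,-0.01,0.47,0,0,0],
  ],
)

```text
t: 3.2
ee_pos: [0.4516, -0.2071, 0.0881]
eef_rot: [0.569, 3.088, -0.001]
force: [0.4, -0.2, -0.1]
opening: 0.0854
grasp_force: 0.0
```

Call:
carry_out(
  rows=[
    [0,0,0,0,0,0],
    [0,0,0,0,0,0],
    [0,0,0,0,0,0],
    [0,0,0,0,0,0],
    [0,0,0,0,0,0],
    [0,0,0,0,0,0],
    [0,0,0,0,0,0],
    [0,0,0,0,0,0],
    [0,0,0,0,0,0],
    [0,0,0,0,0,0],
  ],
  jaw=-1,
  force=40,
)

```text
t: 4.03
ee_pos: [0.4508, -0.2076, 0.0869]
eef_rot: [0.571, 3.089, -0.0]
force: [-0.8, -0.0, 5.7]
opening: 0.0153
grasp_force: 38.9
```

Call:
carry_out(
  rows=[
    [0,0,-0.04,0,0,0],
    [0,0,-0.1,0,0,0],
    [0,0,-0.16,0,0,0],
    [0,0,-0.2,0,0,0],
    [0,0,-0.2,0,0,0],
    [0,0,-0.2,0,0,0],
  ],
)

```text
t: 4.53
ee_pos: [0.4508, -0.2076, 0.1367]
eef_rot: [0.571, 3.088, -0.001]
force: [0.4, -0.5, -2.7]
opening: 0.0146
grasp_force: 39.2
```

```bash
python3 - <<'E'
from h import *
s=ctrl.state();print(s["ee_pos"],s["force"],s["opening"])
p,d=snapshot("side"); P=camera_params("wrist")["pose"];w,dw=snapshot("wrist"); np.savez("pics/w3.npz",p=w,d=dw,pose=P)
cv2.imwrite("pics/g1.png",np.hstack([cv2.resize(p[230:430,150:350,::-1],(400,400)),cv2.resize(w[180:440,190:450,::-1],(400,400))]))
E
```

```text
[ 0.4508459  -0.20756041  0.13669941] [ 0.37198593 -0.48529249 -2.7408754 ] 0.014640832112379374
```

View pics/g1.png

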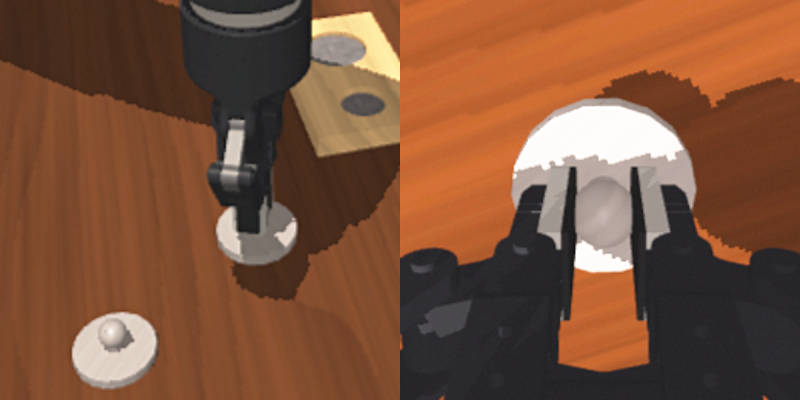

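The plate is lifted and hangs roughly level in the fingers: disc at about (600,190) in the right half of the picture. I'll get its pose in the hand from the depth.

```bash
cat >> h.py <<'E'
def plate_in_hand(p,d,P):
    K=camera_params("wrist")["mtx"]; hsv=cv2.cvtColor(p,cv2.COLOR_RGB2HSV)
    v,u=np.mgrid[:480,:640]; X=np.stack([(u-K[0,2])/K[0,0]*d,(v-K[1,2])/K[1,1]*d,d],-1)@P[:3,:3].T+P[:3,3]
    return X,hsv
E
python3 - <<'E'
from h import *
D=np.load("pics/w3.npz"); s=ctrl.state(); P=D["pose"]; X,hsv=plate_in_hand(D["p"],D["d"],P)
m=(hsv[...,1]<60)&(hsv[...,2]>100); m[:235]=0; m[370:]=0; m[:,:255]=0; m[:,392:]=0
m&=D["d"]>0
Q=X[m]; print(len(Q),np.percentile(Q[:,2],[5,25,50,75,95]).round(4))
zt=np.median(Q[:,2]); q=Q[abs(Q[:,2]-zt)<.008]; A=np.c_[q[:,:2]-q[:,:2].mean(0),np.ones(len(q))]; f=np.linalg.lstsq(A,q[:,2],rcond=None)[0]; print("plane slope",f)
# circle fit on outer edge of disc at height f[2]
hull=cv2.convexHull((q[:,:2]*1e4).astype(np.float32))
(cx,cy),r=cv2.minEnclosingCircle(hull); print("circle",cx/1e4,cy/1e4,r/1e4,"tcp",s["ee_pos"],s["t"],s["opening"])
E
```

```text
8319 [0.0549 0.0559 0.0565 0.0734 0.0939]
plane slope [ 0.0139585  -0.00712937  0.05596773]
circle 0.451249853515625 -0.2070523193359375 0.02705884704589844 tcp [ 0.45024995 -0.20706278  0.1354705 ] 4.6333 0.01495524194266008
```

The plate is level, its underside is 88 mm below the TCP and it is nearly centred. I'll move so the wrist camera sees the pocket beside the held plate.

Call:
carry_out(
  rows=[
    [-0.01,0.03,-0.04,0,0,0],
    [-0.05,0.12,-0.08,0,0,0],
    [-0.09,0.24,-0.14,0,0,0],
    [-0.13,0.36,-0.14,0,0,0],
    [-0.17,0.48,-0.14,0,0,0],
    [-0.21,0.6,-0.14,0,0,0],
    [-0.25,0.72,-0.14,0,0,0],
    [-0.29,0.83,-0.14,0,0,0],
    [-0.32,0.92,-0.14,0,0,0],
    [-0.35,0.98,-0.14,0,0,0],
    [-0.35,0.98,-0.14,0,0,0],
    [-0.35,0.98,-0.14,0,0,0],
  ],
)

```text
t: 5.63
ee_pos: [0.62, -0.0087, 0.1709]
eef_rot: [-0.569, -3.088, -0.0]
force: [-0.1, 0.2, -2.3]
opening: 0.0148
grasp_force: 39.3
```

```bash
python3 - <<'E'
from h import *
s=ctrl.state();P=camera_params("wrist")["pose"];w,dw=snapshot("wrist"); np.savez("pics/w4.npz",p=w,d=dw,pose=P,t=s["ee_pos"])
cv2.imwrite("pics/w4.png",w[:,:,::-1]); print(s["t"],s["ee_pos"],s["opening"],s["force"])
E
```

```text
5.6333 [ 0.62004289 -0.00866305  0.17094713] 0.014796537269459236 [-0.08414886  0.18640306 -2.31177217]
```

View pics/w4.png

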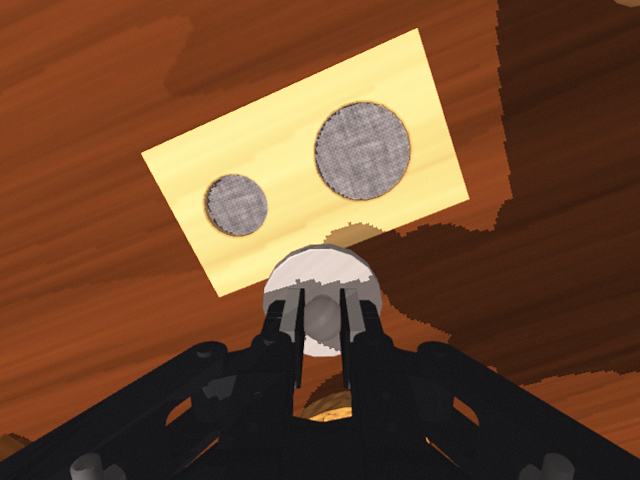

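The pocket is clearly visible at (363,151) and the held disc at about (323,300). I'll measure both.

```bash
python3 - <<'E'
from h import *
D=np.load("pics/w4.npz"); p=D["p"]; P=D["pose"]; c=dict(camera_params("wrist"),pose=P); X,hsv=plate_in_hand(p,D["d"],P)
def ell(m):
    cs=max(cv2.findContours(m.astype(np.uint8),0,2)[0],key=cv2.contourArea); return cs,cv2.fitEllipse(cv2.convexHull(cs))
h=hsv.astype(int)
m=(h[...,1]<70)&(h[...,2]<215); m[:85]=0;m[215:]=0;m[:,:300]=0;m[:,425:]=0
cs,e=ell(m); print("pocket",e,cv2.boundingRect(cs),ray(c,e[0],.014),ray(c,e[0],.017),ray(c,e[0],.02)); pk=ray(c,e[0],.018)
m2=(h[...,1]<60)&(h[...,2]>90); m2[:238]=0;m2[365:]=0;m2[:,:255]=0;m2[:,392:]=0
cs,e2=ell(m2); z=np.median(X[255:280,310:335,2]); print("disc top",z,e2)
# disc edge hull points -> plane z, circle fit by least squares on far edge
hp=cv2.convexHull(cs)[:,0,:].astype(float); hp=hp[hp[:,1]<295]
w=np.array([ray(c,u,z) for u in hp])[:,:2]
A=np.c_[2*w,np.ones(len(w))]; s=np.linalg.lstsq(A,(w**2).sum(1),rcond=None)[0]; print("circle",s[:2],np.sqrt(s[2]+s[0]**2+s[1]**2))
q=X[m2&(abs(X[...,2]-z)<.004)]; (cx,cy),r=cv2.minEnclosingCircle((q[:,:2]*1e4).astype(np.float32)); dc=np.array([cx,cy])/1e4; print("enc",dc,r/1e4,"tcp",D["t"])
dv=np.array([*(pk[:2]-dc),0]); Rt=R.from_rotvec(ctrl.state()["eef_rot"]).as_matrix(); print("tool shift shares",(Rt.T@dv/.25).round(4), "z to underside .014:",(z-.008-.014)/.25)
E
```

```text
pocket ((361.6564025878906, 150.6207275390625), (92.64501953125, 96.79573059082031), 24.744094848632812) (315, 103, 94, 96) [0.57074507 0.03624549 0.014     ] [0.57048495 0.03600934 0.017     ] [0.57022483 0.03577319 0.02      ]
disc top 0.09129712468734044 ((321.9917297363281, 299.35137939453125), (111.3377456665039, 116.74213409423828), 87.22473907470703)
circle [ 0.61849618 -0.00729652] 0.02566113762142969
enc [ 0.62104331 -0.00844228] 0.02720713195800781 tcp [ 0.62004289 -0.00866305  0.17094713]
tool shift shares [0.2526 0.0935 0.0003] z to underside .014: 0.27718849874936174
```

Call:
carry_out(
  rows=[
    [0.03,0.01,0,0,0,0],
    [0.09,0.03,0.02,0,0,0],
    [0.16,0.06,0.05,0,0,0],
    [0.22,0.08,0.1,0,0,0],
    [0.253,0.093,0.15,0,0,0],
    [0.253,0.093,0.19,0,0,0],
    [0.253,0.093,0.22,0,0,0],
    [0.253,0.093,0.22,0,0,0],
    [0.253,0.093,0.22,0,0,0],
    [0.253,0.093,0.22,0,0,0],
  ],
)

```text
t: 6.52
ee_pos: [0.5699, 0.0339, 0.1171]
eef_rot: [0.572, 3.088, 0.0]
force: [-0.4, 0.7, -2.1]
opening: 0.0147
grasp_force: 39.4
```

```bash
python3 - <<'E'
from h import *
s=ctrl.state();P=camera_params("wrist")["pose"];p,d=snapshot("wrist"); np.savez("pics/w5.npz",p=p,d=d,pose=P)
X,hsv=plate_in_hand(p,d,P); h=hsv.astype(int)
m2=(h[...,1]<60)&(h[...,2]>90); m2[:225]=0;m2[380:]=0;m2[:,:240]=0;m2[:,400:]=0
z=np.median(X[255:280,310:335,2]); q=X[m2&(abs(X[...,2]-z)<.004)]
(cx,cy),r=cv2.minEnclosingCircle((q[:,:2]*1e4).astype(np.float32)); print(z,cx/1e4,cy/1e4,r/1e4,s["ee_pos"],s["opening"],s["t"])
cv2.imwrite("pics/w5.png",cv2.resize(p[150:390,160:480,::-1],None,fx=2,fy=2))
E
```

```text
0.03735836214819632 0.570921533203125 0.03428168640136719 0.02707359619140625 [0.56991885 0.03386992 0.11711379] 0.014663089883120725 6.5167
```

View pics/w5.png

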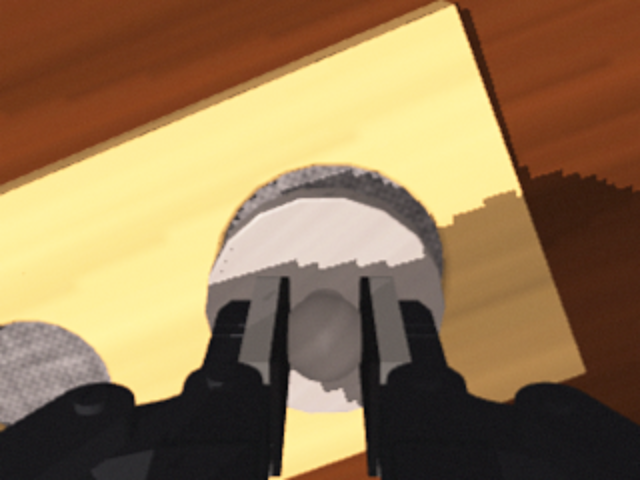

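The disc sits over the pocket, about 1.5 mm short in tool +y (disc centre column 327, pocket arc about 332). I'll correct that and lower.

Call:
carry_out(
  rows=[
    [0.003,0.006,0,0,0,0],
    [0.003,0.006,0.01,0,0,0],
    [0.003,0.006,0.02,0,0,0],
    [0.003,0.006,0.03,0,0,0],
    [0.003,0.006,0.035,0,0,0],
    [0.003,0.006,0.04,0,0,0],
    [0.003,0.006,0.045,0,0,0],
    [0.003,0.006,0.05,0,0,0],
    [0.003,0.006,0.055,0,0,0],
    [0.003,0.006,0.058,0,0,0],
    [0.003,0.006,0.06,0,0,0],
    [0.003,0.006,0.06,0,0,0],
  ],
)

```text
t: 7.57
ee_pos: [0.569, 0.0361, 0.1013]
eef_rot: [-0.571, -3.089, -0.0]
force: [0.1, 1.1, -3.4]
opening: 0.0146
grasp_force: 39.4
```

Call:
carry_out(
  rows=[
    [0,0,0.004,0,0,0],
    [0,0,0.004,0,0,0],
    [0,0,0.004,0,0,0],
  ],
)

```text
t: 7.82
ee_pos: [0.5692, 0.0362, 0.101]
eef_rot: [0.571, 3.089, 0.0]
force: [-3.2, 0.7, 4.3]
opening: 0.0146
grasp_force: 39.9
```

Call:
carry_out(
  rows=[
    [0,0,0,0,0,0],
    [0,0,0,0,0,0],
    [0,0,0,0,0,0],
    [0,0,0,0,0,0],
    [0,0,-0.05,0,0,0],
    [0,0,-0.13,0,0,0],
    [0,0,-0.2,0,0,0],
    [0,0,-0.28,0,0,0],
    [0,0,-0.3,0,0,0],
    [0,0,-0.3,0,0,0],
    [0,0,-0.3,0,0,0],
  ],
  jaw=1,
)

```text
t: 8.73
ee_pos: [0.5692, 0.0361, 0.1754]
eef_rot: [0.571, 3.089, 0.0]
force: [0.2, 0.9, -0.0]
opening: 0.0853
grasp_force: 0.0
```

```bash
python3 - <<'E'
from h import *
s=ctrl.state();P=camera_params("wrist")["pose"];p,d=snapshot("wrist"); np.savez("pics/w6.npz",p=p,d=d,pose=P)
X,hsv=plate_in_hand(p,d,P); np.savez("pics/w6.npz",p=p,d=d,pose=P,t=s["ee_pos"])
print(s["t"],s["ee_pos"],s["opening"])
cv2.imwrite("pics/w6.png",p[:,:,::-1])
E
```

```text
8.7333 [0.56915525 0.03608868 0.17536959] 0.08526721523984218
```

View pics/w6.png

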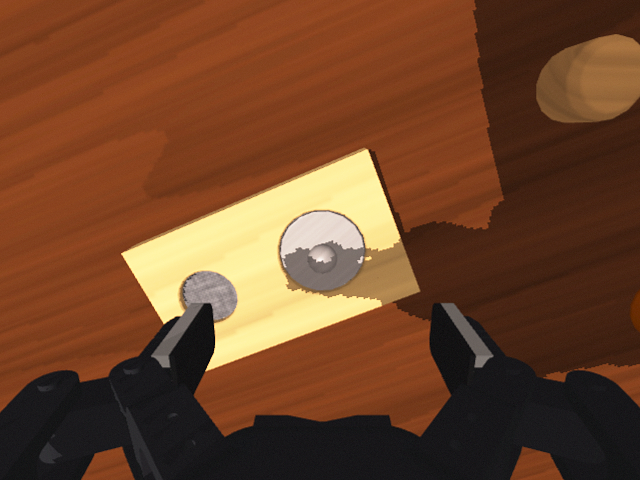

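The plate sits in the pocket at (322,251), with an even rim around it. I'll confirm the depth and locate the ball, then go to the knob.

```bash
python3 - <<'E'
from h import *
D=np.load("pics/w6.npz"); p=D["p"]; P=D["pose"]; c=dict(camera_params("wrist"),pose=P); X,hsv=plate_in_hand(p,D["d"],P); h=hsv.astype(int)
m=(h[...,1]<50)&(h[...,2]>90); m[:205]=0;m[300:]=0;m[:,:270]=0;m[:,375:]=0
cs=max(cv2.findContours(m.astype(np.uint8),0,2)[0],key=cv2.contourArea); e=cv2.fitEllipse(cv2.convexHull(cs))
print(e,"centre",ray(c,e[0],.022))
q=X[m]; q=q[abs(q[:,2]-np.median(q[:,2]))<.004]; f=np.linalg.lstsq(np.c_[q[:,:2]-q[:,:2].mean(0),np.ones(len(q))],q[:,2],rcond=None)[0]
j=X[200:215,250:270,2]; print("disc plane",f,"jig top",np.median(j))
b=X[m]; b=b[b[:,2]>.036]; print("ball top",b.mean(0),b[:,2].max(),len(b))
t=np.array([.529,.2148,.16]); print("to knob",togo(t),np.linalg.norm(t[:2]))
E
```

```text
((321.87139892578125, 249.63243103027344), (78.7870101928711, 84.1585922241211), 91.01801300048828) centre [0.56875196 0.03691106 0.022     ]
disc plane [6.84456846e-05 8.12465610e-04 2.11974457e-02] jig top 0.01927527904151209
ball top [0.56597333 0.03781093 0.04847341] 0.24463546677117937 608
to knob [0.40373313 0.61044715 0.05840991] 0.5709466174696195
```

The plate is level and 2 mm proud, so it is seated. Now the knob.

Call:
carry_out(
  rows=[
    [0.06,0.1,0,0,0,0],
    [0.14,0.21,0,0,0,0],
    [0.22,0.33,0,0,0,0],
    [0.3,0.45,0,0,0,0],
    [0.37,0.56,0,0,0,0],
    [0.4,0.61,0,0,0,0],
    [0.4,0.61,0,0,0,0],
    [0.4,0.61,0,0,0,0],
  ],
)

```text
t: 9.45
ee_pos: [0.5294, 0.2147, 0.1741]
eef_rot: [-0.568, -3.088, 0.001]
force: [1.4, -1.4, -0.4]
opening: 0.085
grasp_force: 0.0
```

```bash
python3 - <<'E'
from h import *
s=ctrl.state();P=camera_params("wrist")["pose"];p,d=snapshot("wrist"); np.savez("pics/w7.npz",p=p,d=d,pose=P,t=s["ee_pos"])
X,hsv=plate_in_hand(p,d,P)
near=np.hypot(X[...,0]-.529,X[...,1]-.2148)<.04
q=X[near&(X[...,2]>.031)&(X[...,2]<.042)]; (cx,cy),r=cv2.minEnclosingCircle((q[:,:2]*1e4).astype(np.float32))
print(s["t"],s["ee_pos"],len(q),np.median(q[:,2]),"knob",cx/1e4,cy/1e4,r/1e4,"togo .081",togo([cx/1e4,cy/1e4,.081]))
E
```

```text
9.45 [0.52942098 0.21473483 0.17408894] 3297 0.034946389416209006 knob 0.530244482421875 0.215987060546875 0.02110374450683594 togo .081 [0.00078326 0.00863077 0.3731907 ]
```

Call:
carry_out(
  rows=[
    [0,0.006,0.1,0,0,0],
    [0,0.006,0.2,0,0,0],
    [0,0.006,0.29,0,0,0],
    [0,0.006,0.35,0,0,0],
    [0,0.006,0.385,0,0,0],
    [0,0.006,0.385,0,0,0],
    [0,0.006,0.385,0,0,0],
  ],
)

```text
t: 10.08
ee_pos: [0.5309, 0.2149, 0.0793]
eef_rot: [-0.573, -3.089, 0.0]
force: [0.1, 0.5, 0.9]
opening: 0.0854
grasp_force: 0.0
```

Call:
carry_out(
  rows=[
    [0,0,0,0,0,0],
    [0,0,0,0,0,0],
    [0,0,0,0,0,0],
    [0,0,0,0,0,0],
    [0,0,0,0,0,0],
    [0,0,0,0,0,0],
    [0,0,0,0,0,0],
    [0,0,0,0,0,0],
  ],
  jaw=-1,
  force=80,
)

```text
t: 10.75
ee_pos: [0.5315, 0.2158, 0.0808]
eef_rot: [0.571, 3.087, 0.001]
force: [-1.9, -1.9, 7.6]
opening: 0.0419
grasp_force: 80.4
```

Call:
carry_out(
  rows=[
    [0,0,-0.04,0,0,0],
    [0,0,-0.1,0,0,0],
    [0,0,-0.17,0,0,0],
    [0,0,-0.25,0,0,0],
    [0,0,-0.3,0,0,0],
    [0,0,-0.3,0,0,0],
    [0,0,-0.3,0,0,0],
  ],
)

```text
t: 11.33
ee_pos: [0.5312, 0.2158, 0.1548]
eef_rot: [0.571, 3.088, 0.001]
force: [0.9, 0.3, -1.8]
opening: 0.0417
grasp_force: 81.2
```

```bash
python3 - <<'E'
from h import *
s=ctrl.state();P=camera_params("wrist")["pose"];p,d=snapshot("wrist"); np.savez("pics/w8.npz",p=p,d=d,pose=P,t=s["ee_pos"])
X,hsv=plate_in_hand(p,d,P); T=s["ee_pos"]
near=np.hypot(X[...,0]-T[0],X[...,1]-T[1])<.03
m=near&(X[...,2]>T[2]-.054)&(X[...,2]<T[2]-.032)
h=hsv.astype(int); m&=(h[...,1]>40)&(h[...,2]>100)
q=X[m]; zt=np.median(q[:,2]); q=q[abs(q[:,2]-zt)<.004]
f=np.linalg.lstsq(np.c_[q[:,:2]-q[:,:2].mean(0),np.ones(len(q))],q[:,2],rcond=None)[0]
(cx,cy),r=cv2.minEnclosingCircle((q[:,:2]*1e4).astype(np.float32))
print(s["t"],T,s["force"],len(q),"plane",f,"knob top c",cx/1e4,cy/1e4,r/1e4,"off",cx/1e4-T[0],cy/1e4-T[1],"top z rel",f[2]-T[2])
k=np.array([.5692,.0366]); Rt=R.from_rotvec(s["eef_rot"]).as_matrix(); print("shift to stud (xy)",Rt.T@np.r_[k-np.array([cx,cy])/1e4,0]/.25)
cv2.imwrite("pics/w8.png",np.hstack([p[::2,::2,::-1],snapshot("side")[0][100:340,150:470,::-1]]))
E
```

```text
11.3333 [0.53122795 0.21582634 0.15475435] [ 0.89268575  0.29308383 -1.7996311 ] 8636 plane [ 0.03966494 -0.01646692  0.10854617] knob top c 0.531155419921875 0.2179676025390625 0.022487721252441407 off -7.252883119690523e-05 0.0021412610354004935 top z rel -0.046208185566244855
shift to stud (xy) [-4.01551194e-01 -6.23074791e-01 -1.91608813e-05]
```

View pics/w8.png

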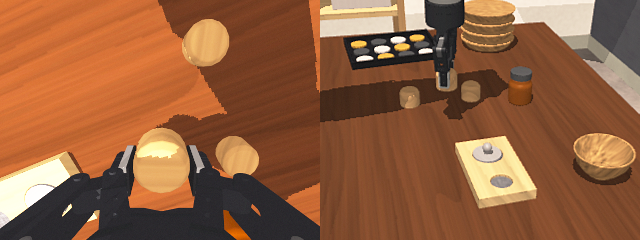

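The knob is held upright in the fingers (left half, (160,160)) and the plate with its stud is in the jig (right half, (487,148)). The grip midline is the same as at the plate's release, so I return the TCP to that x, y.

Call:
carry_out(
  rows=[
    [-0.03,-0.04,0,0,0,0],
    [-0.09,-0.14,0,0,0,0],
    [-0.16,-0.25,0,0,0,0],
    [-0.23,-0.36,0,0,0,0],
    [-0.3,-0.47,0,0,0,0],
    [-0.36,-0.56,0,0,0,0],
    [-0.4,-0.615,0.02,0,0,0],
    [-0.4,-0.615,0.05,0,0,0],
    [-0.4,-0.615,0.08,0,0,0],
    [-0.4,-0.615,0.08,0,0,0],
    [-0.4,-0.615,0.08,0,0,0],
  ],
)

```text
t: 12.35
ee_pos: [0.5682, 0.0372, 0.1329]
eef_rot: [-0.57, -3.087, -0.0]
force: [-0.9, -0.3, -1.0]
opening: 0.042
grasp_force: 81.3
```

Call:
carry_out(
  rows=[
    [0,0,0.015,0,0,0],
    [0,0,0.03,0,0,0],
    [0,0,0.045,0,0,0],
    [0,0,0.05,0,0,0],
    [0,0,0.05,0,0,0],
  ],
)

```text
t: 12.77
ee_pos: [0.5689, 0.0366, 0.1211]
eef_rot: [-0.571, -3.089, -0.0]
force: [0.8, 0.1, -2.1]
opening: 0.0415
grasp_force: 81.3
```

Call:
carry_out(
  rows=[
    [0,0,0.006,0,0,0],
    [0,0,0.012,0,0,0],
    [0,0,0.018,0,0,0],
    [0,0,0.024,0,0,0],
    [0,0,0.024,0,0,0],
  ],
)

```text
t: 13.18
ee_pos: [0.5698, 0.0361, 0.116]
eef_rot: [0.571, 3.088, -0.0]
force: [1.9, -0.9, 1.3]
opening: 0.0418
grasp_force: 81.5
```

Contact begins where expected. I'll push on in small steps.

Call:
carry_out(
  rows=[
    [0,0,0.005,0,0,0],
    [0,0,0.01,0,0,0],
    [0,0,0.01,0,0,0],
  ],
)

```text
t: 13.43
ee_pos: [0.5701, 0.0361, 0.1143]
eef_rot: [0.571, 3.087, -0.0]
force: [1.8, -0.9, 6.0]
opening: 0.0419
grasp_force: 82.0
```

Call:
carry_out(
  rows=[
    [0,0,0.005,0,0,0],
    [0,0,0.01,0,0,0],
    [0,0,0.01,0,0,0],
  ],
)

```text
t: 13.68
ee_pos: [0.5702, 0.036, 0.1123]
eef_rot: [0.571, 3.086, -0.0]
force: [1.2, -1.2, 8.9]
opening: 0.0419
grasp_force: 82.2
```

Call:
carry_out(
  rows=[
    [0,0,0.005,0,0,0],
    [0,0,0.01,0,0,0],
    [0,0,0.01,0,0,0],
  ],
)

```text
t: 13.93
ee_pos: [0.5699, 0.0361, 0.1089]
eef_rot: [0.571, 3.087, -0.0]
force: [3.9, -1.1, -0.7]
opening: 0.0419
grasp_force: 81.4
```

It has clicked: the resistance climbed to about 9 N and then dropped. Going on until it is home.

Call:
carry_out(
  rows=[
    [0,0,0.006,0,0,0],
    [0,0,0.012,0,0,0],
    [0,0,0.012,0,0,0],
  ],
)

```text
t: 14.18
ee_pos: [0.5688, 0.0364, 0.1042]
eef_rot: [-0.571, -3.088, -0.0]
force: [3.9, -1.6, -3.2]
opening: 0.0423
grasp_force: 81.3
```

Call:
carry_out(
  rows=[
    [0,0,0.004,0,0,0],
    [0,0,0.008,0,0,0],
    [0,0,0.008,0,0,0],
  ],
)

```text
t: 14.43
ee_pos: [0.5691, 0.0364, 0.1029]
eef_rot: [-0.571, -3.089, -0.0]
force: [2.6, -0.7, -2.7]
opening: 0.0419
grasp_force: 81.4
```

Call:
carry_out(
  rows=[
    [0,0,0.003,0,0,0],
    [0,0,0.006,0,0,0],
    [0,0,0.006,0,0,0],
  ],
)

```text
t: 14.68
ee_pos: [0.5692, 0.0363, 0.1028]
eef_rot: [0.571, 3.089, -0.0]
force: [-1.6, -1.9, 9.6]
opening: 0.0418
grasp_force: 82.6
```

Call:
carry_out(
  rows=[
    [0,0,0.002,0,0,0],
    [0,0,0.004,0,0,0],
    [0,0,0.004,0,0,0],
  ],
)

```text
t: 14.93
ee_pos: [0.5693, 0.0363, 0.1027]
eef_rot: [0.571, 3.089, -0.001]
force: [-6.6, -1.0, 17.6]
opening: 0.0419
grasp_force: 83.4
```

Call:
carry_out(
  rows=[
    [0,0,-0.003,0,0,0],
    [0,0,-0.003,0,0,0],
    [0,0,-0.003,0,0,0],
    [0,0,-0.003,0,0,0],
    [0,0,-0.003,0,0,0],
  ],
)

```text
t: 15.35
ee_pos: [0.5692, 0.0363, 0.1028]
eef_rot: [0.571, 3.089, -0.0]
force: [-3.3, -3.1, 11.8]
opening: 0.042
grasp_force: 82.6
```

```bash
python3 - <<'E'
from h import *
P=camera_params("wrist")["pose"];p,d=snapshot("wrist"); s=ctrl.state(); X,hsv=plate_in_hand(p,d,P); T=s["ee_pos"]; h=hsv.astype(int)
near=np.hypot(X[...,0]-T[0],X[...,1]-T[1])<.025
q=X[near&(X[...,2]>.04)&(X[...,2]<.07)&(h[...,1]>40)&(h[...,2]>100)]; print("top z",np.percentile(q[:,2],[50,75,90]),len(q))
j=X[(np.hypot(X[...,0]-.575,X[...,1]+.02)<.012)|(np.hypot(X[...,0]-.53,X[...,1]-.05)<.01)]; print("jig top",np.median(j[:,2]),len(j))
g=X[near|(np.hypot(X[...,0]-T[0],X[...,1]-T[1])<.032)]; print(s["t"],T,s["force"],s["grasp_force"])
E
```

```text
top z [0.05676597 0.05734442 0.05775249] 10455
jig top 0.019209337416402322 2255
15.4 [0.56921482 0.03630858 0.10275099] [-2.38784003 -1.40140799 10.68120771] 82.57309980690479
```

The knob top is 38 mm above the jig top, so it is home, with a push of about 11 N. Handing in.

```bash
python3 -c "
from cell import ctrl
print(ctrl.finish_job())"
```

```text
the job is handed in; nothing more can be done
None
```

The job is handed in: the plate is seated in the large pocket and the knob clicked home on its stud, still gripped and held down with about 11 N; the bowl, jar and block were not touched.

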